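# Call the workmate and show which mould goes in which tray

## Task

Press the bench call button down with the fingertips and let it come up again; then show your workmate what to do by pointing: bring the fingertips just above the middle of the top of the thinnest of the four standing mould blocks, within about 3 cm, and stay there for two seconds, then point in the same way, within about 3 cm, at the middle of the floor of the empty tray, and after two seconds finish with the fingertips still there. Touch nothing but the button, pick nothing up, and do not point at any other block or tray: pass well above them (5 cm or more) on the way.

Things in the scene. Friction and masses are not known exactly. Their poses are not given: they have to be found in the camera images.
- call (a joint): call button: white round cap, 36 mm across, in a black housing at the near middle of the bench. 0 = up, 0.006 m = fully down; springs back by itself; about 4 N pushes it fully down, it must go at least 4 mm down
- call_top (a point): centre of the top of the button's cap, 22 mm above the bench with the button up (the housing, 52 mm across, is 12 mm high); press straight down here
- thin_mould_top (a point): the thin mould block: pink rubber, 60 x 15 x 50 mm tall, loose, clearly the thinnest of the four blocks that stand in a row (52 mm from centre to centre, in any order) on a 10 mm wooden board. Point at the centre of its top face, 60 mm above the bench; x runs along the 60 mm side, y across the row, z up
- mould_a_top (a point): a full-thickness mould block, pink rubber, 60 x 34 x 50 mm tall, loose. Point at the centre of its top face, 60 mm above the bench; x runs along the 60 mm side, y across the row, z up
- mould_b_top (a point): a full-thickness mould block, pink rubber, 60 x 34 x 50 mm tall, loose. Point at the centre of its top face, 60 mm above the bench; x runs along the 60 mm side, y across the row, z up
- mould_c_top (a point): a full-thickness mould block, pink rubber, 60 x 34 x 50 mm tall, loose. Point at the centre of its top face, 60 mm above the bench; x runs along the 60 mm side, y across the row, z up
- empty_tray_floor (a point): the empty tray, one of three alike aluminium trays in a row (95 mm from centre to centre, in any order) on a dark steel plate: 86 x 86 mm outside, 16 mm high, walls 4 mm. Point at the middle of its inner floor, 10 mm above the bench; z up; its rim is 12 mm above this point
- tray_a_floor (a point): like the empty tray, but a yellow wax block (48 x 32 x 22 mm) lies in it. Point at the middle of its inner floor
- tray_b_floor (a point): like the empty tray, but an aluminium ring (52 mm across, 18 mm high) lies in it. Point at the middle of its inner floor
- wax_block: the yellow wax block, 48 x 32 x 22 mm, loose in a tray; origin at the centre of its underside
- frame_ring: the aluminium ring, 52 mm across, 18 mm high, loose in a tray; origin at the centre of its underside
- thin_mould: the thin mould block; origin at the centre of its underside, 10 mm above the bench
- mould_a: a full-thickness mould block; origin at the centre of its underside, 10 mm above the bench
- mould_b: a full-thickness mould block; origin at the centre of its underside, 10 mm above the bench
- mould_c: a full-thickness mould block; origin at the centre of its underside, 10 mm above the bench
- tray_a: the tray of that name; origin at the centre of its underside, 6 mm above the bench
- tray_b: the tray of that name; origin at the centre of its underside, 6 mm above the bench
- empty_tray: the tray of that name; origin at the centre of its underside, 6 mm above the bench
- board: wooden board under the mould blocks, 100 x 250 x 10 mm, fixed; origin at the centre of its underside
- rack: dark steel plate under the trays, 100 x 290 x 6 mm, fixed; origin at the centre of its underside
- screwdriver: screwdriver lying on the bench, 160 mm long, bystander; its origin lies on the bench
- pliers: small red-handled pliers lying on the bench, about 115 x 55 x 12 mm, bystander; origin on the bench under the pivot
- jar: small closed glass jar, 52 mm across, 60 mm tall, bystander beyond the work; origin at the centre of its underside
Mind the look-alikes: they are no part of the job. What is shaped like the thin_mould but turquoise is not meant.

How it is judged (in metres and radians):
On the way, in this order (a step that is already met when the one before it is completed fails the run):
1. the call button is pressed down at least 4 mm by the robot (value of joint call above 0.004 m), for 0.05 s.
2. the button is up again (value of joint call below 0.0015 m), for 0.1 s.
3. the fingertips dwell just above the thin mould block's top for 1.5 s (grasp point, 19 mm behind the tips, within 18 mm of its centre sideways, 21 to 75 mm above it) (horizontal distance between the grasp point and thin_mould_top below 0.018 m and z of the grasp point in the frame of thin_mould_top between 0.021 and 0.075 m), for 1.5 s.
4. the fingertips dwell just above the empty tray's floor for 1.5 s (grasp point within 25 mm of its middle, 21 to 85 mm above the floor) (horizontal distance between the grasp point and empty_tray_floor below 0.025 m and z of the grasp point in the frame of empty_tray_floor between 0.021 and 0.085 m), for 1.5 s.
At the end, for the whole second after the job is handed in: The fingertips are still just above the empty tray (grasp point, 19 mm behind the tips, within 25 mm sideways of its middle, 21 to 85 mm above its floor), the button is up (under 1.5 mm), and no loose thing is more than 5 mm from where it began (all of step 4 and value of joint call below 0.0015 m and distance of each of thin_mould, mould_a, mould_b, mould_c, wax_block, frame_ring, screwdriver, pliers, jar from where it was at the start of the episode below 0.005 m); the robot touches nothing.
It fails at once if a mould block is touched (contact force between any of the arm, the fingers and thin_mould above 0.3 N or contact force between any of the arm, the fingers and mould_a above 0.3 N or contact force between any of the arm, the fingers and mould_b above 0.3 N or contact force between any of the arm, the fingers and mould_c above 0.3 N).
It fails at once if a tray, its contents, the board or the rack is touched (contact force between any of the arm, the fingers and empty_tray above 0.3 N or contact force between any of the arm, the fingers and tray_a above 0.3 N or contact force between any of the arm, the fingers and tray_b above 0.3 N or contact force between any of the arm, the fingers and wax_block above 0.3 N or contact force between any of the arm, the fingers and frame_ring above 0.3 N or contact force between any of the arm, the fingers and board above 0.3 N or contact force between any of the arm, the fingers and rack above 0.3 N).
It fails at once if the screwdriver, the pliers or the jar is touched (contact force between any of the arm, the fingers and screwdriver above 0.3 N or contact force between any of the arm, the fingers and pliers above 0.3 N or contact force between any of the arm, the fingers and jar above 0.3 N).
It fails at once if any loose thing is lifted, pushed or knocked by more than 5 mm (distance of any of thin_mould, mould_a, mould_b, mould_c, wax_block, frame_ring, screwdriver, pliers, jar from where it was at the start of the episode above 0.005 m).
It fails at once if the fingertips come low over the middle of a wrong block (within 12 mm sideways, grasp point under 45 mm above its top) or of a tray in use (within 20 mm, under 50 mm above its floor) ((horizontal distance between the grasp point and mould_a_top below 0.012 m and z of the grasp point in the frame of mould_a_top between 0 and 0.045 m) or (horizontal distance between the grasp point and mould_b_top below 0.012 m and z of the grasp point in the frame of mould_b_top between 0 and 0.045 m) or (horizontal distance between the grasp point and mould_c_top below 0.012 m and z of the grasp point in the frame of mould_c_top between 0 and 0.045 m) or (horizontal distance between the grasp point and tray_a_floor below 0.02 m and z of the grasp point in the frame of tray_a_floor between 0 and 0.05 m) or (horizontal distance between the grasp point and tray_b_floor below 0.02 m and z of the grasp point in the frame of tray_b_floor between 0 and 0.05 m)).
It also fails if it takes over 54 s, if anything falls off the work surface, if the arm or the gripper's body presses on something with over 40 N, if the wrist force passes 120 N, or if a joint passes its speed limit or range.

## Robot

A 6-joint arm with a two-finger parallel gripper is mounted at the origin on the work surface. World frame = base frame: x ahead of the robot, y to its left, z up, the work surface at z = 0. Lengths are in mm, angles in rad, forces in N, time in s.
With the tool pointing down it reaches from about 200 to 875 mm from the base axis. Payload 3.4 kg.
Tool frame: the origin (TCP) lies between the finger pads; the fingertips stand 22 mm ahead of it and the grasp point (between the pads) lies 3 mm ahead of it (bot.tip_extent is the distance from the TCP to the fingertips, in mm); z points along the fingers, y is the direction in which the jaws open and shut (so a half turn about z gives the same grasp; the last joint's range is limited). The gripper opens to 94 mm and grips with 3 to 60 N. Pads are 16 mm wide; open, the fingers measure 119 mm over their backs; the gripper's body (75 mm by 177 mm) begins 78 mm behind the grasp point.
Start: joints at [1.055, 0.276, 1.505, -0, 1.361, -0.121], TCP at [221.178, 530.795, 227.493] pointing down, gripper open.
Joint ranges: [-2.89, 2.89], [-0.75, 2.08], [0.22, 2.7], [-1.18, 4.32], [0.11, 2.71], [-2.7, 2.7]. Speed limits (rad/s): [2.57, 2.57, 3.14, 3.14, 3.14, 3.14].

## Interface

Orientations are given as a rotation vector (axis times angle).
In Python, from workcell import bot, claw, kin, eyes gives the robot as it stands. Calls block until the motion is done:
- bot.goto(position, orientation): joint-space move of the TCP to a pose.
- bot.servo_line(position, v=150, ori=None): straight line of the TCP; ori=None keeps the orientation; v is the mean speed in mm/s.
- bot.goto_joints(angles): joint-space move.
- claw.ungrasp() and claw.clamp(newtons=None): open the fingers fully, or close them until they stop; newtons is the grip in N (None keeps the last).
- bot.pause(seconds).
- kin.ik(position, orientation): joint angles nearest the present ones, or None.
- bot.observe(): the state.
- eyes.read_camera(name): name is "side" or "top" or "wrist"; returns a dict with "frame" (480x640x3 uint8, red, green, blue), "range_z" (480x640 float32, mm along the optical axis (not along the pixel's ray), 0 where there is no reading), "K" (3x3 intrinsics, pixels), "position" and "attitude" of the camera in the world; the wrist camera has in their place "T_tool_cam" (4x4, takes a point from camera to tool coordinates, whose origin is the TCP and whose axes are the flange's). Camera axes: x right, y down, z forward; pixel columns grow to the right and rows downward; lengths in mm; the calibration is good to about 2 mm. A picture is of the moment at which its call begins: read the wrist's pose just before it.
A pose or a line that the arm cannot do raises bot.Unreachable and nothing moves.
- bot.finish_job(): hands the job in, once; it reports no verdict.
The state is a dict: "time": time; "joint_positions": joint angles; "qvel": joint speeds; "joint_torque": joint torques, N m; "eef_pos": TCP position; "tool_rot": TCP orientation; "wrist_force": force on the tool from outside, world axes, zero at the start; "moment": the same for the moment, N m; "gripper_width": finger opening in mm.
Only numpy, scipy, OpenCV 4.12 (cv2) and the standard library are available. Lean on these libraries where they do the work, as an engineer would, in place of code of your own. Each camera call takes 0.05 s, during which the arm holds its last target.

## Working session

There is one attempt and no reset: what is moved stays moved. The work goes in short steps, each a Python script; the robot and the scene stay as the last script left them, time stands still between calls to the robot, and variables do not carry over. Pictures are saved under pics/ and viewed, and the job is handed in when it is done.

```bash
mkdir -p pics
python3 - <<'E'
from workcell import bot,claw,kin,eyes
import cv2,numpy as np
s=bot.observe();print(s)
for n in("top","side"):
    c=eyes.read_camera(n)
    cv2.imwrite(f"pics/{n}1.png",c["frame"][:,:,::-1]);np.savez(f"{n}1.npz",**c)
    print(n,c["K"],c["position"],c["attitude"],(c["range_z"]>0).mean())
E
```

```text
{'time': 0.0, 'joint_positions': array([ 1.05499335e+00,  2.76560355e-01,  1.50611358e+00, -2.58197520e-05,
        1.36065911e+00, -1.20969158e-01]), 'qvel': array([-1.39382012e-03, -5.29906024e-05, -1.20587588e-03,  7.51692492e-05,
       -7.18819474e-04, -2.25251750e-04]), 'joint_torque': array([-5.98902752e-04, -4.04584193e+01, -2.37230623e+01,  6.99332496e-02,
        3.44969030e-02, -1.97550926e-04]), 'eef_pos': array([220.91790134, 530.30967771, 226.63223442]), 'tool_rot': array([-6.16072086e-01, -3.08006179e+00,  2.60839797e-03]), 'wrist_force': array([0.37230697, 0.0655144 , 0.11403621]), 'moment': array([-0.01831235, -0.00154581,  0.05118658]), 'gripper_width': 93.89289185520761}
top [[579.22214711   0.         314.81890871]
 [  0.         579.22214711 239.73780472]
 [  0.           0.           1.        ]] [ 370.87132989  -14.47910853 1024.47596688] [-2.05486932  2.16419481 -0.2241832 ] 0.996025390625
side [[455.08521691   0.         323.58880748]
 [  0.         455.08521691 237.66975595]
 [  0.           0.           1.        ]] [386.29001345 644.57518287 684.42625142] [-0.38329533  2.74715871 -1.21388116] 0.9958561197916667
```

View pics/top1.png

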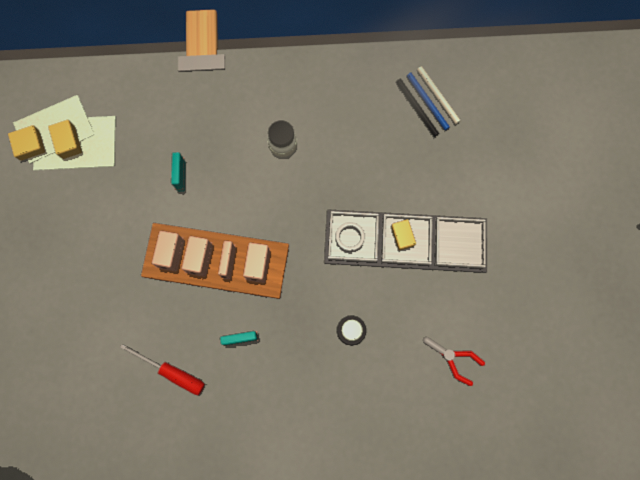

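View pics/side1.png

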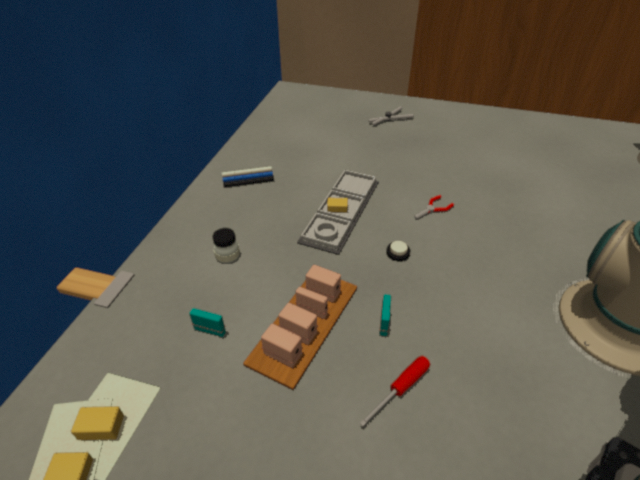

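The top view shows the thin mould at about (227,259), third from the left. The button cap is at (351,330). The empty tray is the rightmost one, at (461,243); the other two hold the ring (350,237) and the wax (403,235). Next I measure these.

```bash
cat > m.py <<'E'
import numpy as np,cv2
from scipy.spatial.transform import Rotation as R
def load(n): return dict(np.load(n))
def world(c):
    K=c["K"];z=c["range_z"];v,u=np.mgrid[:480,:640]
    p=np.stack([(u-K[0,2])/K[0,0]*z,(v-K[1,2])/K[1,1]*z,z],-1)
    return p@R.from_rotvec(c["attitude"]).as_matrix().T+c["position"]
def ray(c,u,v,h):
    K=c["K"];d=R.from_rotvec(c["attitude"]).as_matrix()@np.array([(u-K[0,2])/K[0,0],(v-K[1,2])/K[1,1],1])
    return c["position"]+d*(h-c["position"][2])/d[2]
E
python3 - <<'E'
from m import *
for n in("top","side"):
    c=load(n+"1.npz");W=world(c);f=c["frame"];hsv=cv2.cvtColor(f,cv2.COLOR_RGB2HSV)
    print(n)
    H,S,V=[hsv[...,i].astype(int) for i in range(3)]
    def comps(m,h,amin,name):
        k,l,st,ce=cv2.connectedComponentsWithStats(m.astype(np.uint8))
        for i in range(1,k):
            if st[i,4]<amin: continue
            g=l==i; v,u=np.nonzero(g)
            P=np.array([ray(c,a,b,h) for a,b in zip(u,v)])[:,:2].astype(np.float32)
            r=cv2.minAreaRect(P)
            print(name,ce[i].round(),"rect",np.round(r[0]),np.round(r[1]),round(r[2]),"mean",P.mean(0).round(1),"depth",W[g].mean(0).round(1))
    wz=W[...,2]; yellow=(H>18)&(H<35)&(S>120)
    comps((abs(wz-60)<6)&(H<20)&(S>25)&(S<150)&(V>100),60,40,"pink")
    comps((S<40)&(V>170)&(abs(wz-22)<8),22,40,"cap")
    # trays: elevated region rims
    comps((abs(wz-14)<12)&(V<70)&(S<80),6,150,"dark")
    for uv in ([(461,243),(403,235),(350,237)] if n=="top" else [(355,184)]): print(uv,ray(c,*uv,10).round(1),W[uv[1],uv[0]].round(1))
    print("bench",wz[400,300] if n=="top" else wz[300,200])
E
python3 - <<'E'
import cv2
a=cv2.imread("pics/top1.png")[200:360,130:500]
cv2.imwrite("pics/crop1.png",cv2.resize(a,None,fx=2.1,fy=2.1,interpolation=cv2.INTER_CUBIC))
E
```

```text
top
pink [165. 248.] rect [576. 235.] [35. 60.] 76 mean [576.1 235.4] depth [575.8 235.1  61.1]
pink [194. 253.] rect [564. 185.] [35. 60.] 76 mean [565.2 185.6] depth [565.  185.4  61.1]
pink [224. 258.] rect [555. 134.] [16. 60.] 79 mean [554.6 134.1] depth [554.5 134.   60.7]
pink [254. 258.] rect [547.  82.] [34. 61.] 79 mean [552.2  84.1] depth [552.   84.   60.7]
cap [438. 248.] rect [ 563. -241.] [14. 61.] 87 mean [ 558.7 -236.9] depth [ 558.4 -236.7   23.2]
cap [384. 244.] rect [ 572. -141.] [40.  5.] 1 mean [ 570.8 -141.5] depth [ 570.7 -141.4   22.6]
cap [343. 257.] rect [554. -67.] [49.  7.] 87 mean [552.4 -68.5] depth [552.4 -68.6  22. ]
cap [397. 260.] rect [ 543. -161.] [46.  5.] 87 mean [ 541.9 -162. ] depth [ 541.9 -161.9   22.1]
cap [352. 330.] rect [426. -75.] [32. 32.] 42 mean [425.3 -75.2] depth [425.3 -75.2  23.4]
dark [421. 114.] rect [ 834. -226.] [130.  13.] 29 mean [ 820.4 -233.1] depth [ 818.  -231.8   11.6]
dark [351. 331.] rect [425. -75.] [49. 50.] 87 mean [423.8 -74.7] depth [423.4 -74.2  13.1]
(461, 243) [ 568.7 -281.2   10. ] [ 568.2 -280.5   12.4]
(403, 235) [ 588.7 -179.    10. ] [ 583.2 -174.8   35.5]
(350, 237) [590.  -83.8  10. ] [589.6 -83.7  11.9]
bench 0.648086260826858
side
pink [323. 276.] rect [549.  87.] [38. 61.] 78 mean [548.2  86.4] depth [548.4  85.8  59.3]
pink [311. 295.] rect [556. 138.] [19. 60.] 79 mean [555.4 137.7] depth [555.7 136.9  59. ]
pink [297. 316.] rect [565. 189.] [36. 61.] 77 mean [564.6 188.8] depth [564.8 188.3  59.3]
pink [281. 338.] rect [577. 239.] [36. 61.] 77 mean [576.3 239.1] depth [576.5 238.8  59.5]
dark [248. 181.] rect [ 835. -225.] [126.  24.] 28 mean [ 836.7 -225.7] depth [ 834.8 -222.1    8.8]
dark [397. 255.] rect [427. -67.] [46. 50.] 88 mean [426.5 -63.3] depth [426.3 -59.5   9.7]
(355, 184) [ 569.9 -283.2   10. ] [ 569.5 -281.4   11.2]
bench 0.04741252909400373
```

View pics/crop1.png

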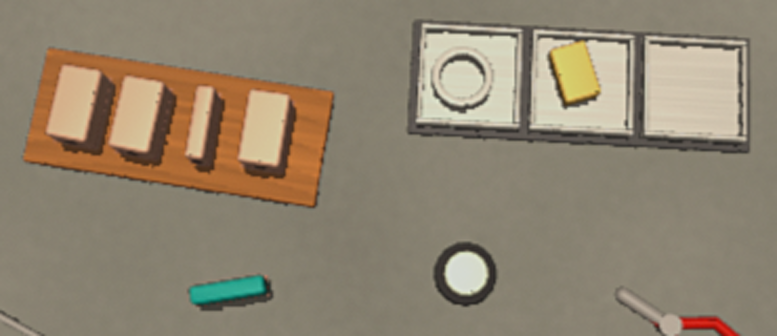

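Both views agree: the thin mould top is at about (555,135), the button at (425.5,-75) and the empty tray centre at (568.7,-281). Sizes, heights and spacings match the task. Next I close the fingers, go above the button and take a wrist picture.

Run:
```python
from workcell import bot,claw,kin,eyes
import cv2,numpy as np
o=bot.observe()["tool_rot"]
from scipy.spatial.transform import Rotation as R
o=(R.from_euler('z',0)*R.from_rotvec([np.pi,0,0])).as_rotvec()
for p in ([425.5,-75,200],[425.5,-75,38],[555,135,105],[568.7,-281,57]):
    for a in (0,np.pi/2,np.pi,-np.pi/2):
        oo=(R.from_euler('z',a)*R.from_rotvec([np.pi,0,0])).as_rotvec(); q=kin.ik(p,oo); print(p,round(a,2),None if q is None else np.round(q,2))
```

```text
[425.5, -75, 200] 0 [-0.34  0.08  1.83 -0.    1.23  1.24]
[425.5, -75, 200] 1.57 [-0.34  0.08  1.83  0.    1.23 -0.34]
[425.5, -75, 200] 3.14 [-0.34  0.08  1.83  0.    1.23 -1.91]
[425.5, -75, 200] -1.57 None
[425.5, -75, 38] 0 [-0.34  0.27  2.08 -0.    0.8   1.24]
[425.5, -75, 38] 1.57 [-0.34  0.27  2.08 -0.    0.8  -0.34]
[425.5, -75, 38] 3.14 [-0.34  0.27  2.08  0.    0.8  -1.91]
[425.5, -75, 38] -1.57 None
[555, 135, 105] 0 [ 0.12  0.36  1.7  -0.    1.08  1.69]
[555, 135, 105] 1.57 [ 0.12  0.36  1.7  -0.    1.08  0.12]
[555, 135, 105] 3.14 [ 0.12  0.36  1.7   0.    1.08 -1.45]
[555, 135, 105] -1.57 None
[568.7, -281, 57] 0 [-0.57  0.49  1.61 -0.    1.04  1.  ]
[568.7, -281, 57] 1.57 [-0.57  0.49  1.61  0.    1.04 -0.57]
[568.7, -281, 57] 3.14 [-0.57  0.49  1.61  0.    1.04 -2.14]
[568.7, -281, 57] -1.57 [-0.57  0.49  1.61 -0.    1.04  2.57]
```

Run:
```python
from workcell import bot,claw,kin,eyes
import cv2,numpy as np
from scipy.spatial.transform import Rotation as R
from m import *
o=(R.from_euler('z',np.pi/2)*R.from_rotvec([np.pi,0,0])).as_rotvec()
claw.clamp(5)
bot.goto([425.5,-75,200],o)
s=bot.observe();c=eyes.read_camera("wrist");print(s["time"],s["eef_pos"],s["wrist_force"],s["gripper_width"])
f=c["frame"];cv2.imwrite("pics/w1.png",f[:,:,::-1])
T=np.eye(4);T[:3,:3]=R.from_rotvec(s["tool_rot"]).as_matrix();T[:3,3]=s["eef_pos"];M=T@c["T_tool_cam"]
cc=dict(K=c["K"],range_z=c["range_z"],position=M[:3,3],attitude=R.from_matrix(M[:3,:3]).as_rotvec(),frame=f)
np.savez("w1.npz",**cc)
W=world(cc);h=cv2.cvtColor(f,cv2.COLOR_RGB2HSV)
m=((h[...,1]<50)&(h[...,2]>150)&(abs(W[...,2]-22)<6)).astype(np.uint8)
k,l,st,ce=cv2.connectedComponentsWithStats(m)
for i in range(1,k):
    if st[i,4]>200: print(ce[i],st[i],ray(cc,*ce[i],22),W[l==i].mean(0))
```

```text
3.8 [425.74720841 -74.47023596 200.05005312] [ 0.90473634 -0.86180125 -0.26836397] 0.47320174330508996
[436.49758454 224.37198068] [427 187  19  78 207] [548.2302844  -80.87662856  22.        ] [548.16354977 -81.35536549  22.03655669]
[482.20982143 192.80803571] [447 188  74  11 224] [591.36133409 -47.54478186  22.        ] [591.3919014  -47.5459621   22.02463545]
[326.79272727 218.67636364] [319 208  16  26 275] [433.32554394 -74.78919634  22.        ] [433.32927054 -74.84523107  21.96067703]
```

View pics/w1.png

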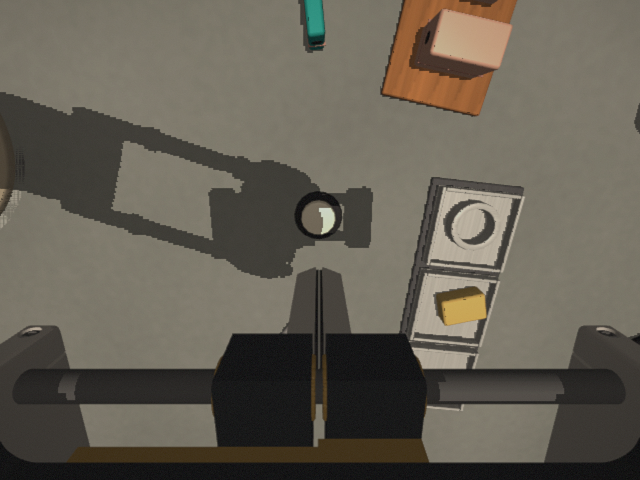

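The wrist view shows the button at about (319,216), with its cap partly shaded by the arm, and the ray puts it at about (425,-73), which agrees with the top view. Pressing now, watching the force.

Run:
```python
from workcell import bot
import numpy as np
bot.servo_line([425.5,-74.5,55],v=120)
f0=bot.observe()["wrist_force"];print(f0)
bot.servo_line([425.5,-74.5,46],v=40)
for z in (43,41,40,39,38,37,36.5):
    bot.servo_line([425.5,-74.5,z],v=25); bot.pause(.1)
    s=bot.observe();df=(s["wrist_force"]-f0)[2];print(z,s["eef_pos"].round(2),df.round(2))
    if df>6.5: break
bot.pause(.2)
bot.servo_line([425.5,-74.5,60],v=60)
bot.servo_line([425.5,-74.5,200],v=150)
s=bot.observe();print(s["time"],s["wrist_force"])
```

```text
[ 0.02771273 -0.21261115  0.90247992]
43 [425.89 -74.63  43.18] 0.37
41 [425.88 -74.63  41.14] 2.19
40 [425.86 -74.63  40.11] 2.37
39 [425.87 -74.61  39.11] 2.51
38 [425.89 -74.63  38.23] 3.81
37 [425.91 -74.63  38.02] 12.36
9.5167 [ 0.19815312 -0.14022178 -0.74325413]
```

The button bottomed at tip height 16 mm, which is the full 6 mm stroke, and then I released it. Next I hover over the thin block and check.

Run:
```python
from workcell import bot,eyes
import cv2,numpy as np
from m import *
bot.servo_line([555,135,200],v=150)
s=bot.observe();c=eyes.read_camera("wrist");f=c["frame"];cv2.imwrite("pics/w2.png",f[:,:,::-1])
T=np.eye(4);T[:3,:3]=R.from_rotvec(s["tool_rot"]).as_matrix();T[:3,3]=s["eef_pos"];M=T@c["T_tool_cam"]
cc=dict(K=c["K"],range_z=c["range_z"],position=M[:3,3],attitude=R.from_matrix(M[:3,:3]).as_rotvec(),frame=f)
W=world(cc);h=cv2.cvtColor(f,cv2.COLOR_RGB2HSV)
m=((h[...,0]<20)&(abs(W[...,2]-60)<4)).astype(np.uint8)
k,l,st,ce=cv2.connectedComponentsWithStats(m)
print(s["time"],s["eef_pos"])
for i in range(1,k):
    if st[i,4]>200: r=cv2.minAreaRect(W[l==i][:,:2].astype(np.float32));print(ce[i].round(),np.round(r[0],1),np.round(r[1],1),W[l==i].mean(0).round(1))
c=eyes.read_camera("top");h=c["frame"];cv2.imwrite("pics/t2.png",h[:,:,::-1])
```

```text
11.3083 [554.68220718 134.36611363 200.09618343]
[334. 112.] [574.8 236.2] [33.9 60. ] [566.8 236.4  59.6]
[328. 173.] [562.9 185.5] [34.1 60. ] [561.8 184.9  59.8]
[318. 227.] [553.7 134.6] [15.6 59.8] [553.  135.3  59.6]
[300. 271.] [546.3  83.2] [34. 60.] [535.9  91.4  59.5]
[534. 325.] [773.4  31.2] [43.7 45.6] [773.6  31.8  60. ]
```

View pics/w2.png

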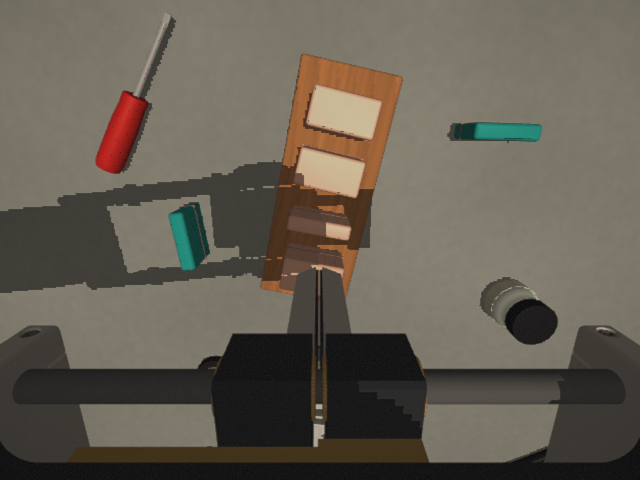

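The wrist view shows the thin block at (318,227), third in the row, and puts its top centre at (554,135,60), 60 × 16 mm. That agrees with the earlier measurement, so I point there and then hover over the empty tray.

Run:
```python
from workcell import bot,eyes
import cv2,numpy as np
from m import *
bot.servo_line([554.2,134.7,105],v=100)
bot.pause(2.3);s=bot.observe();print(s["time"],s["eef_pos"],s["wrist_force"])
bot.servo_line([554.2,134.7,200],v=120)
bot.servo_line([568.7,-281,200],v=180)
bot.pause(.2)
s=bot.observe();c=eyes.read_camera("wrist");f=c["frame"];cv2.imwrite("pics/w3.png",f[:,:,::-1])
T=np.eye(4);T[:3,:3]=R.from_rotvec(s["tool_rot"]).as_matrix();T[:3,3]=s["eef_pos"];M=T@c["T_tool_cam"]
cc=dict(K=c["K"],range_z=c["range_z"],position=M[:3,3],attitude=R.from_matrix(M[:3,:3]).as_rotvec(),frame=f)
np.savez("w3.npz",**cc)
print(s["time"],s["eef_pos"])
```

```text
14.8083 [554.20296362 134.69421456 105.00273219] [-0.32532595  0.22138712  0.87414093]
18.4083 [ 568.74157589 -280.60553779  200.07223704]
```

View pics/w3.png

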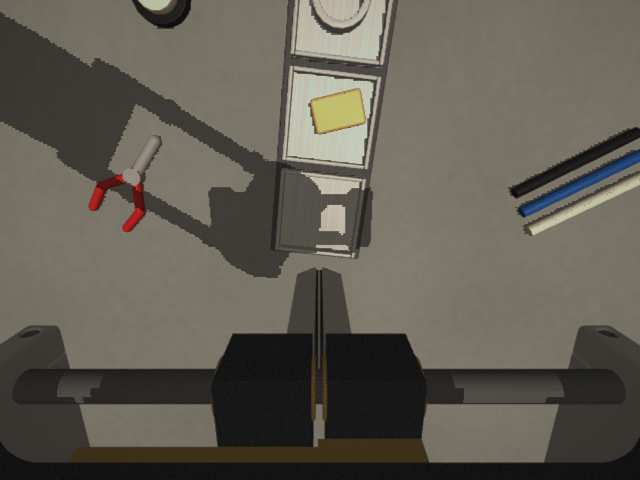

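The gripper's shadow falls on the empty tray, whose centre is at about (320,213). I check the ray before descending.

Run:
```python
from workcell import bot,eyes
import cv2,numpy as np
from m import *
p=ray(load("w3.npz"),320,213,14);print(p)
assert np.hypot(p[0]-568.7,p[1]+281)<8
bot.servo_line([568.7,-281,56],v=100)
bot.pause(2.4);s=bot.observe();print(s["time"],s["eef_pos"],s["wrist_force"])
for n in("top","side"):
    c=eyes.read_camera(n);cv2.imwrite(f"pics/{n}4.png",c["frame"][:,:,::-1])
```

```text
[ 569.23767231 -276.79553768   14.        ]
22.45 [ 568.70940929 -280.95943252   55.99870714] [-0.08963475  0.31268151 -0.4229782 ]
```

View pics/side4.png

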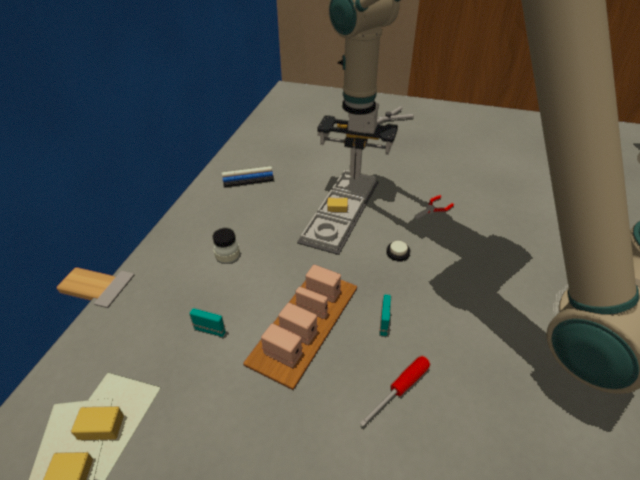

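The side view shows the fingertips over the empty tray at about (355,178). The button is up at (398,250) and everything else is where it was. Handing in.

Run:
```python
from workcell import bot
bot.pause(.3);bot.finish_job()
s=bot.observe();print(s["time"],s["eef_pos"],s["wrist_force"])
```

```text
the job is handed in; nothing more can be done
the job is handed in; nothing more can be done
```

I pressed the button, pointed at the thin mould block and then at the empty tray, and handed the job in at about 23 s. No verdict was reported.

- **Button:** The closed fingertips went down to 16 mm, the full 6 mm stroke, with about 12 N at the stop. I then backed off, and the last side picture shows the cap up.
- **Thin mould block:** I held over it for 2.3 s with the grasp point 42 mm above its top (tips 23 mm above). My target was within about 1 mm sideways of where the wrist camera put its centre.
- **Empty tray:** I held for over 2.4 s at (568.7, -281.0) mm with the grasp point 43 mm above its floor (tips 24 mm) and finished there. I passed over the other blocks and trays at about 200 mm.

**Last checks:** The wrist force was only noise (under 0.5 N), and nothing visibly moved in the last side picture. I compared it by eye and did not measure the objects again. The wrist camera put the tray centre about 4 mm from the top view's (y = -277 against -281), well inside the 25 mm allowed. The arm's state could not be read after hand-in.

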